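Pick out the full carton by its weight

TASK

One of the two identical closed cartons standing on the plywood board is full and the other is part empty. Lift the left one (as the robot sees it) a good 5 cm off the board to feel its weight and set it back upright in its place, then lift the right one likewise. Finally stand the heavier carton upright in the free bay of the grey tray and leave the lighter one standing on the board; set cartons down without dropping them and leave everything else where it is.

Things in the scene. Friction and masses are not known exactly. Their poses are not given: they have to be found in the camera images.
- carton_k: one of two closed cardboard cartons that look the same, 110 x 54 x 85 mm (x, y, z), paper tape along the top; origin at the centre of the underside, x along its 110 mm length, z up. It stands upright on the board at the left or right place (drawn anew), turned up to 0.25 rad from the board. The heavier weighs 0.59 to 0.84 kg, the lighter 0.18 to 0.32 kg, and the looks and the names do not tell which it is
- carton_m: the other carton: same size, look and frame
- stock_board: flat fixed plywood board, 200 x 320 x 10 mm, its top 10 mm above the table, with a dark strip along its far edge; origin at the centre of its underside, z up, y along the 320 mm side towards the left place; on either side of the robot's midline, turned up to 0.25 rad
- stock_left (a point): left place: point on the board's top, 90 mm from its centre towards +y; a carton stands within 25 mm of it. 'Back in its place' means within about 60 mm of it
- stock_right (a point): right place: the like point 90 mm from the board's centre towards -y
- tray: shallow fixed grey plastic tray, 200 x 280 mm, walls 5 mm thick and 45 mm high, split by a 5 mm wall into two bays of 190 x 135 mm inside; origin at the centre of its underside, z up; floor 5 mm thick. Its +y bay (left) holds a tin, its -y bay (right) is free; turned up to 0.25 rad
- free_bay (a point): centre of the floor of the free bay (on the floor's upper side); a carton fits in it with its length along the bay's 190 mm, which is the tray's x
- glue: small white bottle, 34 mm across, 85 mm high, on the board between the two places and 50 to 70 mm behind (+x of) their line; bystander; origin under its centre
- tin: steel tin, 76 mm across, 60 mm high, in the tray's occupied bay; bystander; origin under its centre
- tape_roll: roll of tape lying flat, 96 mm across, 45 mm high, on the midline near the robot; bystander; origin under its centre
- mug: white mug, 72 mm across plus handle, 85 mm high, on the midline farther out; bystander; origin under its centre
- scanner: black hand scanner lying at the back of the table, about 150 mm long, 36 mm high; bystander
- spray_can: spray can standing at the back of the table, 60 mm across, 170 mm high; bystander
Things that resemble listed ones, but are neither listed nor needed, are in the scene too. Leave any orange look-alike of the carton_k alone. Leave any turquoise look-alike of the carton_m alone.

How it is judged:
On the way, in this order (a step that is already met when the one before it is completed fails the run):
1. the left carton is held in the fingers at least 30 mm clear of the board while the right one stands untouched in its place (((z of carton_k in the frame of stock_board above 0.04 m and z of carton_m in the frame of stock_board below 0.016 m and angle between carton_m's own z axis and vertical below 0.12 rad and horizontal distance between carton_m and stock_right below 0.065 m and contact force between the fingers and carton_m below 0.2 N and contact force between the fingers and carton_k above 0.5 N and contact force between carton_k and stock_board below 0.05 N) or (z of carton_m in the frame of stock_board above 0.04 m and z of carton_k in the frame of stock_board below 0.016 m and angle between carton_k's own z axis and vertical below 0.12 rad and horizontal distance between carton_k and stock_right below 0.065 m and contact force between the fingers and carton_k below 0.2 N and contact force between the fingers and carton_m above 0.5 N and contact force between carton_m and stock_board below 0.05 N))), for 0.2 s.
2. the right carton is held in the fingers at least 30 mm clear of the board while the left one stands upright, let go, back in its place (within 65 mm) (((z of carton_k in the frame of stock_board above 0.04 m and z of carton_m in the frame of stock_board below 0.016 m and angle between carton_m's own z axis and vertical below 0.12 rad and horizontal distance between carton_m and stock_left below 0.065 m and contact force between the fingers and carton_m below 0.2 N and contact force between the fingers and carton_k above 0.5 N and contact force between carton_k and stock_board below 0.05 N) or (z of carton_m in the frame of stock_board above 0.04 m and z of carton_k in the frame of stock_board below 0.016 m and angle between carton_k's own z axis and vertical below 0.12 rad and horizontal distance between carton_k and stock_left below 0.065 m and contact force between the fingers and carton_k below 0.2 N and contact force between the fingers and carton_m above 0.5 N and contact force between carton_m and stock_board below 0.05 N))), for 0.2 s.
At the end, for the whole second after the job is handed in: The heavier carton (over 4.4 N on the tray) stands upright (0.1 rad) on the floor (within 6 mm) of the tray's free bay, centred within 50 mm along each side; the lighter stands upright (0.1 rad) on the board, centre 10 mm or more inside the board's edges; both at rest (((x of carton_k in the frame of free_bay between -0.05 and 0.05 m and y of carton_k in the frame of free_bay between -0.05 and 0.05 m and z of carton_k in the frame of free_bay between -0.004 and 0.006 m and angle between each of carton_k, carton_m's own z axis and vertical below 0.1 rad and linear speed of each of carton_k, carton_m below 0.02 m/s and x of carton_m in the frame of stock_board between -0.09 and 0.09 m and y of carton_m in the frame of stock_board between -0.15 and 0.15 m and z of carton_m in the frame of stock_board between 0.006 and 0.016 m and contact force between carton_k and tray above 4.4 N and contact force between carton_m and stock_board below 4.4 N) or (x of carton_m in the frame of free_bay between -0.05 and 0.05 m and y of carton_m in the frame of free_bay between -0.05 and 0.05 m and z of carton_m in the frame of free_bay between -0.004 and 0.006 m and angle between each of carton_m, carton_k's own z axis and vertical below 0.1 rad and linear speed of each of carton_m, carton_k below 0.02 m/s and x of carton_k in the frame of stock_board between -0.09 and 0.09 m and y of carton_k in the frame of stock_board between -0.15 and 0.15 m and z of carton_k in the frame of stock_board between 0.006 and 0.016 m and contact force between carton_m and tray above 4.4 N and contact force between carton_k and stock_board below 4.4 N))); the robot touches nothing.
It fails at once if a carton is dropped (it moves faster than 0.6 m/s with no finger touching it, a fall of about 20 mm) ((linear speed of carton_k above 0.6 m/s and contact force between the fingers and carton_k below 0.01 N) or (linear speed of carton_m above 0.6 m/s and contact force between the fingers and carton_m below 0.01 N)).
It fails at once if a bystander (glue bottle, tin, tape roll, mug, scanner or spray can) is moved by more than 30 mm or knocked over (distance of any of glue, tin, tape_roll, mug, scanner, spray_can from where it was at the start of the episode above 0.03 m or angle between any of glue, tin, tape_roll, mug, spray_can's own z axis and vertical above 0.5 rad).
It also fails if it takes over 69 s, if anything falls off the work surface, if the arm or the gripper's body presses on something with over 40 N, if the wrist force passes 120 N, or if a joint passes its speed limit or range.

ROBOT

A 6-joint arm with a two-finger parallel gripper is mounted at the origin on the work surface. World frame = base frame: x ahead of the robot, y to its left, z up, the work surface at z = 0. Lengths are in m, angles in rad, forces in N, time in s.
With the tool pointing down it reaches from about 0.275 to 0.775 m from the base axis. Payload 14.6 kg.
Tool frame: the origin (TCP) lies on the mounting face of the last link; the fingertips stand manip.nose_length ahead of it and the grasp point (between the pads) lies 155 mm ahead of it (manip.nose_length is the distance from the TCP to the fingertips, in m); z points along the fingers, y is the line along which they close (so a half turn about z gives the same grasp; the last joint's range is limited). The gripper opens to 85 mm and grips with 20 to 120 N. Pads are 22 mm wide; open, the fingers measure 114 mm over their backs; the gripper's body (76 mm by 85 mm) begins 54 mm behind the grasp point. The pads swing forward as they close: fully open they stand 13 mm farther back than shut.
Start: joints at [1.079, 0.263, -0.048, 1.259, 0, 1.415], TCP at [0.174, 0.496, 0.405] pointing down, gripper open.
Joint ranges: [-2.65, 2.65], [-0.89, 1.7], [-1.18, 1.37], [-2.13, 2.11], [-1.35, 1.29], [-3.14, 3.14]. Speed limits (rad/s): [1.89, 1.89, 2.57, 2.79, 3.14, 3.14].

INTERFACE

Orientations are given as [roll, pitch, yaw] about the fixed x, y, z axes, in that order (R = Rz(yaw) Ry(pitch) Rx(roll)).
In Python, from cell import manip gives the robot as it stands.
- The arm moves only by the tool step_arm, never from a script. Its argument "steps" is one flat list of numbers, 5 for each row, row after row: the gripper command: -1 is fully open, 1 is shut, values between are in proportion, then the shift along the tool's x, y, z in mm, then the turn about the tool's z in degrees. In form: [claw, tx, ty, tz, spin, claw, tx, ty, tz, spin, ...]. A call has 1 to 20 rows; each row is the pose to reach, as a shift and turn from the pose commanded when the call began, along the tool's axes at that moment; what a row does not reach only later rows make up. A row lasts 1/10 s, in which the tool goes at most 50 mm and 8.59 degrees, less where a joint would pass 70% of its speed; a pose out of reach is approached as far as the arm can. A call with a gripper value outside its range is refused whole. The fingers move at their own pace and stop on an object; "grip_force" is the grip in N (left out, the last holds). Time passes only in rows, so rows that repeat a pose let the fingers close. It gives the time, the measured TCP pose, the force and the opening at its end, in the units of the state.
- manip.get_obs(): the state, without advancing time (a new reading comes with each control period).
- manip.capture(name): name is "side" or "top" or "wrist"; returns a dict with "img" (480x640x3 uint8, red, green, blue), "mtx" (3x3 intrinsics, pixels), "D" ([k1, k2, p1, p2, k3] as OpenCV has them; the pictures are not rectified), "xyz" and "orientation" of the camera in the world; the wrist camera has in their place "tool_from_camera" (4x4, takes a point from camera to tool coordinates, whose origin is the TCP and whose axes are the flange's). Camera axes: x right, y up, looking along -z (the intrinsics and any distortion apply to the point x, -y, -z); pixel columns grow to the right and rows downward; lengths in m; the calibration is good to about 2 mm. A picture is of the moment at which its call begins: read the wrist's pose just before it. There is no depth.
- manip.job_done(): hands the job in, once; it reports no verdict.
The state is a dict: "time_s": time; "joint_positions": joint angles; "qd": joint speeds; "joint_efforts": joint torques, N m; "tcp_pos": TCP position; "ee_rot": TCP orientation; "force": force on the tool from outside, world axes, zero at the start; "moment": the same for the moment, N m; "width": finger opening in m.
Only numpy, scipy, OpenCV 4.12 (cv2) and the standard library are available. Lean on these libraries where they do the work, as an engineer would, in place of code of your own. Each camera call takes 0.05 s, during which the arm holds its last target. There are 200 camera calls.

## Working session

There is one attempt and no reset: what is moved stays moved. The work goes in short steps, Python scripts to look and compute and a tool call to move; the robot and the scene stay as the last step left them, time stands still between calls to the robot, and variables do not carry over. Pictures are saved under pics/ and viewed, on a budget of 10 in all, crops included, one or two more only if the job needs it, and the job is handed in when it is done.

Besides the shell and the picture viewer there is one more tool, called after "Emit:" by a JSON object that holds its "method" and its "body". step_arm: Moves the arm, as the interface text tells. Its arguments: {"type":"object","properties":{"steps":{"type":"array","items":{"type":"number"}},"grip_force":{"type":"number"}},"required":["steps"]}

```bash
ls; mkdir -p pics
python3 - <<'E'
from cell import manip
import cv2
print(manip.get_obs(), manip.nose_length)
for n in("top","side"):
    c=manip.capture(n); cv2.imwrite(f"pics/{n}0.png",c["img"][:,:,::-1]); print(n,c["mtx"],c["D"],c["xyz"],c["orientation"])
E
```

```text
pics
{'time_s': 0.0, 'joint_positions': array([ 1.07870760e+00,  2.63515887e-01, -4.89321576e-02,  1.25939711e+00,
       -1.59329081e-05,  1.41551963e+00]), 'qd': array([ 0.00222041, -0.0003922 ,  0.00142099, -0.00047264, -0.00070953,
       -0.00093445]), 'joint_efforts': array([ 2.41389273e-03, -6.37619948e+01,  3.84580350e+01,  1.36276544e-02,
       -1.37250800e-05, -3.84522264e-05]), 'tcp_pos': array([0.17345274, 0.49542091, 0.4042304 ]), 'ee_rot': array([-3.14055398e+00, -1.46463576e-04,  2.80478056e+00]), 'force': array([ 0.29599874, -0.26498749, -0.07309503]), 'moment': array([ 0.01246647, -0.03931952, -0.02183517]), 'width': 0.08526928488180012} 0.1734
top [[453.83646018   0.         317.83180853]
 [  0.         453.83646018 245.12828544]
 [  0.           0.           1.        ]] [0.0236938 0.        0.        0.        0.       ] [ 0.35283115 -0.00733663  1.05973892] [ 0.20807401  0.00329468 -1.459603  ]
side [[444.56989535   0.         317.16259429]
 [  0.         444.56989535 240.72630365]
 [  0.           0.           1.        ]] [-0.03999897  0.          0.          0.          0.        ] [-0.06673525 -0.7698987   0.71459482] [ 0.98624672  0.01481967 -0.66160714]
```

View pics/top0.png

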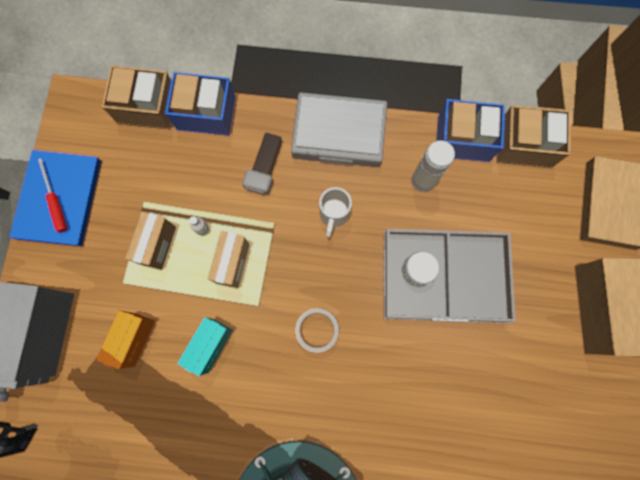

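View pics/side0.png

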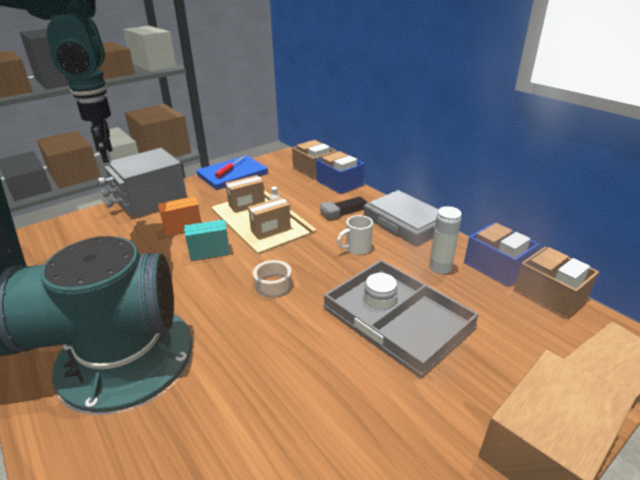

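Candidates in the top view are the left carton (151,240) and the right carton (228,258), both brown with white tape and on the board. The look-alikes are orange (125,338) and turquoise (204,347), both off the board. I choose the two on the board and check them in a close crop. The tray is at (386–514, 231–321), with the tin in its left bay at (422,268).

```bash
cat > h.py <<'E'
import numpy as np, cv2
from scipy.spatial.transform import Rotation as Ro
def cam(c,obs=None):
    if "xyz" in c: return np.array(c["xyz"]),Ro.from_euler("xyz",c["orientation"]).as_matrix()
    T=np.array(c["tool_from_camera"]); R=Ro.from_euler("xyz",obs["ee_rot"]).as_matrix()
    return R@T[:3,3]+obs["tcp_pos"],R@T[:3,:3]
def back(c,px,z,obs=None):
    p,R=cam(c,obs); u=cv2.undistortPoints(np.array(px,float).reshape(-1,1,2),c["mtx"],c["D"])[:,0]
    d=np.c_[u[:,0],-u[:,1],-np.ones(len(u))]@R.T
    return (p+d*((z-p[2])/d[:,2])[:,None])
def proj(c,P,obs=None):
    p,R=cam(c,obs); q=(np.array(P,float)-p)@R; q=q*[1,-1,-1]
    return cv2.projectPoints(q,np.zeros(3),np.zeros(3),c["mtx"],c["D"])[0][:,0]
E
python3 - <<'E'
from h import *; from cell import manip
c=manip.capture("top"); im=c["img"][:,:,::-1]
a=im[190:310,115:285]; cv2.imwrite("pics/crop1.png",cv2.resize(a,None,fx=4.5,fy=4.5,interpolation=cv2.INTER_CUBIC))
print(back(c,[[385,231],[511,231],[515,321],[386,321]],.045))
E
```

```text
[[ 0.61537695 -0.12996612  0.045     ]
 [ 0.64692239 -0.4156953   0.045     ]
 [ 0.44403233 -0.42895574  0.045     ]
 [ 0.41211717 -0.14850882  0.045     ]]
```

View pics/crop1.png

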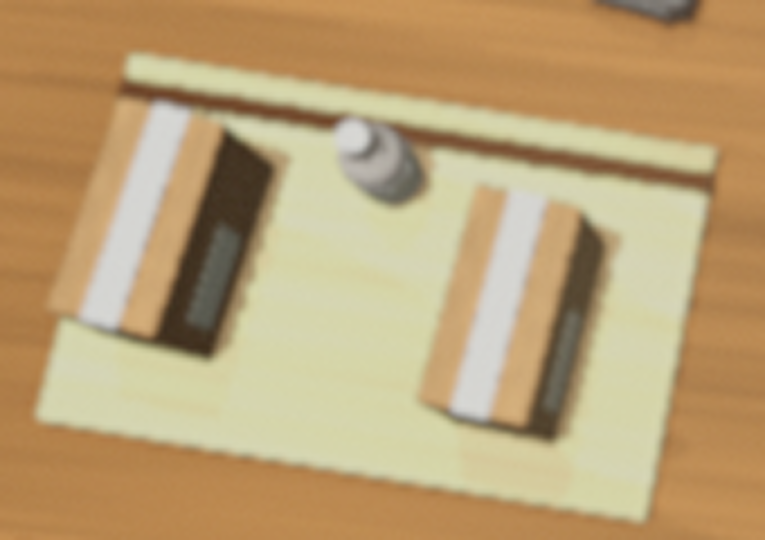

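The crop shows both brown cartons with white tape on the board. The left one's top corners are around (118,98)–(158,338), the right one's around (480,185)–(528,425), and the glue bottle is at (355,135), behind and between them.

Run:
```python
from h import *; from cell import manip
c=manip.capture("top"); f=lambda l:(np.array(l,float)+.5)/4.5-.5+[115,190]
for n,l,z in (("L",[(118,98),(222,122),(158,338),(50,312)],.095),("R",[(480,185),(582,210),(528,425),(420,400)],.095),("B",[(127,53),(718,147),(645,520),(37,420)],.01)):
    P=back(c,f(l),z)[:,:2]; d=(P[0]+P[1]-P[2]-P[3])/2; print(n,P.mean(0),np.arctan2(d[1],d[0]),np.linalg.norm(d),np.linalg.norm((P[0]+P[3]-P[1]-P[2])/2))
    if n=="B":
        m=P.mean(0);a=np.arctan2(d[1],d[0]);y=np.array([-np.sin(a),np.cos(a)]);print(m+.09*y,m-.09*y)
P=back(c,[[385,231],[511,231],[515,321],[386,321]],.045)[:,:2]; e=P[0]+P[3]-P[1]-P[2]; a=np.arctan2(e[1],e[0])-np.pi/2
m=P.mean(0);y=np.array([-np.sin(a),np.cos(a)]);print("tray",m,a,"bay",m-.07*y)
print("glue",back(c,f([(355,135)]),.095))
o=manip.get_obs();print(o["tcp_pos"],o["ee_rot"],manip.get_obs()["force"])
```

```text
L [0.52995451 0.39366337] -0.10492843204568658 0.10910659881189334 0.053380584048769025
R [0.50681336 0.21189135] -0.10411120618769149 0.10731827210110732 0.05227910248944725
B [0.52528456 0.29586557] -0.049213148820051324 0.19954250682238894 0.3196909607419477
[0.52971196 0.3857566 ] [0.52085717 0.20597453]
tray [ 0.52961221 -0.2807815 ] 0.1116204327908088 bay [ 0.53740942 -0.35034588]
glue [[0.58172389 0.29623196 0.095     ]]
[0.17348444 0.49546809 0.4044074 ] [-3.14098493e+00 -1.06343617e-04  2.80480321e+00] [ 0.67002862 -0.52018645 -0.30036076]
```

```bash
cat >> h.py <<'E'
def go(obs,xyz,yaw):
    R=Ro.from_euler("xyz",obs["ee_rot"]).as_matrix(); s=R.T@(np.array(xyz)-obs["tcp_pos"])*1000
    d=(yaw-obs["ee_rot"][2]+np.pi)%(2*np.pi)-np.pi
    print("t",obs["time_s"],"pos",obs["tcp_pos"].round(4),"yaw",obs["ee_rot"][2].round(3),"F",obs["force"].round(2),"w",round(obs["width"],4)," shift mm",s.round(1),"spin",round(-np.degrees(d),2))
E
python3 -c "
from h import *; from cell import manip
go(manip.get_obs(),[.530,.3937,.36],np.pi-.105)"
```

```text
t 0.2 pos [0.1735 0.4955 0.4044] yaw 2.805 F [ 0.67 -0.52 -0.3 ] w 0.0851  shift mm [-370.1   21.8   44.4] spin -13.28
```

Emit:
{"method": "step_arm", "body": {"steps": [-1, -370, 22, 44, -13.3, -1, -370, 22, 44, -13.3, -1, -370, 22, 44, -13.3, -1, -370, 22, 44, -13.3, -1, -370, 22, 44, -13.3, -1, -370, 22, 44, -13.3, -1, -370, 22, 44, -13.3, -1, -370, 22, 44, -13.3, -1, -370, 22, 44, -13.3, -1, -370, 22, 44, -13.3, -1, -370, 22, 44, -13.3, -1, -370, 22, 44, -13.3, -1, -370, 22, 44, -13.3, -1, -370, 22, 44, -13.3], "grip_force": 70}}

```text
time_s: 1.6
tcp_pos: [0.5295, 0.3943, 0.361]
ee_rot: [3.141, 0.0, 3.038]
force: [0.7, 0.9, -0.2]
width: 0.0848
```

Run:
```python
from h import *; from cell import manip
o=manip.get_obs(); go(o,[.530,.3937,.215],np.pi-.105)
c=manip.capture("wrist"); im=c["img"][:,:,::-1].copy()
a=-.105;R=np.array([[np.cos(a),-np.sin(a)],[np.sin(a),np.cos(a)]])
P=np.c_[np.array([[.055,.027],[.055,-.027],[-.055,-.027],[-.055,.027]])@R.T+[.530,.3937],np.full(4,.095)]
cv2.polylines(im,[proj(c,P,o).round().astype(int)],True,(0,0,255),1); cv2.imwrite("pics/w1.png",im)
print(c["tool_from_camera"])
```

```text
t 1.6 pos [0.5295 0.3943 0.361 ] yaw 3.038 F [ 0.74  0.92 -0.2 ] w 0.0848  shift mm [ -0.5  -0.5 146. ] spin 0.06
[[-1.29597144e-03  9.57262924e-01  2.89216208e-01  7.29436755e-02]
 [ 9.99998596e-01  9.33230768e-04  1.39211563e-03 -3.46999664e-04]
 [ 1.06271522e-03  2.89217606e-01 -9.57262789e-01  3.08105545e-02]
 [ 0.00000000e+00  0.00000000e+00  0.00000000e+00  1.00000000e+00]]
```

View pics/w1.png

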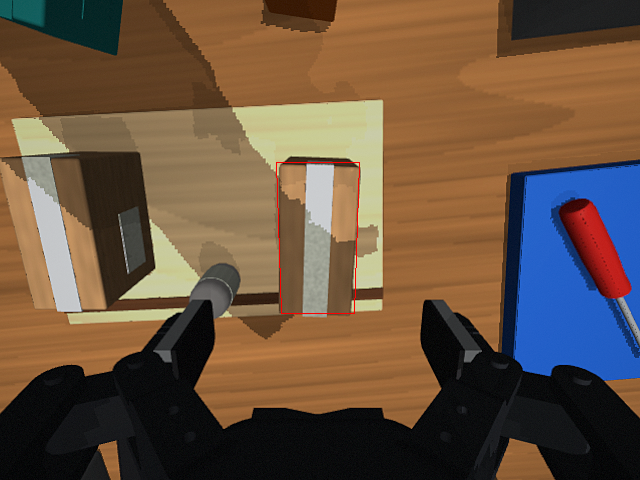

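The overlay fits the left carton's top at (280–359, 163–315). The glue bottle at (217,285) is clear of the finger path. Next I descend and grip.

Emit:
{"method": "step_arm", "body": {"steps": [-1, 0, 0, 40, 0, -1, 0, 0, 80, 0, -1, 0, 0, 115, 0, -1, 0, 0, 135, 0, -1, 0, 0, 146, 0, -1, 0, 0, 146, 0, -1, 0, 0, 146, 0, 0.2, 0, 0, 146, 0, 1, 0, 0, 146, 0, 1, 0, 0, 146, 0, 1, 0, 0, 146, 0, 1, 0, 0, 146, 0, 1, 0, 0, 146, 0, 1, 0, 0, 146, 0, 1, 0, 0, 146, 0, 1, 0, 0, 146, 0], "grip_force": 70}}

```text
time_s: 3.25
tcp_pos: [0.5302, 0.394, 0.216]
ee_rot: [3.141, 0.002, 3.037]
force: [-1.5, -1.5, 10.2]
width: 0.0536
```

Emit:
{"method": "step_arm", "body": {"steps": [1, 0, 0, -10, 0, 1, 0, 0, -25, 0, 1, 0, 0, -40, 0, 1, 0, 0, -55, 0, 1, 0, 0, -70, 0, 1, 0, 0, -75, 0, 1, 0, 0, -75, 0, 1, 0, 0, -75, 0, 1, 0, 0, -75, 0, 1, 0, 0, -75, 0, 1, 0, 0, -75, 0, 1, 0, 0, -75, 0, 1, 0, 0, -75, 0]}}

```text
time_s: 4.55
tcp_pos: [0.53, 0.394, 0.2896]
ee_rot: [-3.142, -0.0, 3.037]
force: [0.7, 0.1, -7.3]
width: 0.0536
```

Run:
```python
from h import *; from cell import manip
o=manip.get_obs(); go(o,[.530,.3937,.216],np.pi-.105); print(o["moment"],o["joint_efforts"])
c=manip.capture("side"); im=c["img"][:,:,::-1]; cv2.imwrite("pics/s1.png",cv2.resize(im[120:300,150:390],None,fx=3,fy=3))
```

```text
t 4.55 pos [0.53   0.394  0.2896] yaw 3.037 F [ 0.75  0.11 -7.35] w 0.0536  shift mm [-0.  -0.3 73.6] spin 0.02
[-0.02259635  0.04092618 -0.00025086] [-5.26189164e-03 -9.18301678e+01  3.95507097e+01 -5.00471171e-03
 -5.12601837e-03 -5.38473432e-05]
```

View pics/s1.png

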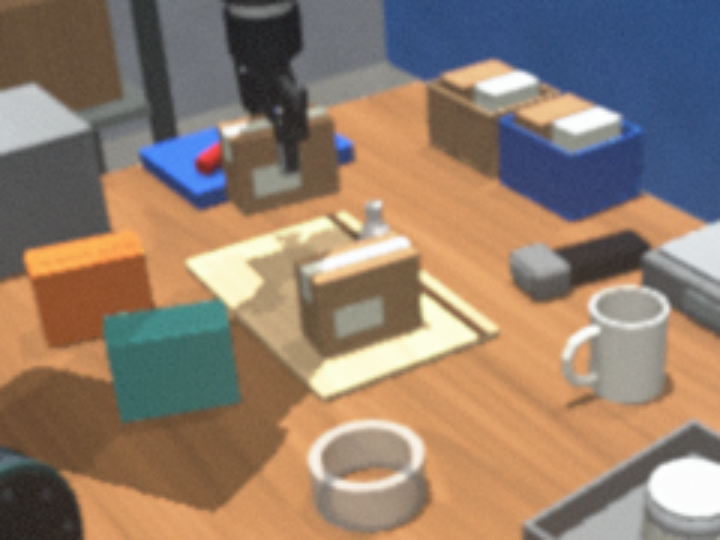

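The left carton hangs level above the board, and the right one stands untouched at about (360,295) in the crop. The load is about 7 N, so the left looks like the heavy one. Now I set it back.

Emit:
{"method": "step_arm", "body": {"steps": [1, 0, 0, 20, 0, 1, 0, 0, 40, 0, 1, 0, 0, 55, 0, 1, 0, 0, 65, 0, 1, 0, 0, 70, 0, 1, 0, 0, 73, 0, 1, 0, 0, 74, 0, 1, 0, 0, 74.5, 0, 1, 0, 0, 75, 0, 1, 0, 0, 75, 0, 1, 0, 0, 75, 0]}}

```text
time_s: 5.7
tcp_pos: [0.5299, 0.394, 0.2161]
ee_rot: [3.141, 0.001, 3.037]
force: [-4.3, -3.0, 5.0]
width: 0.0539
```

Emit:
{"method": "step_arm", "body": {"steps": [0.2, 0, 0, 0, 0, -0.2, 0, 0, 0, 0, -0.6, 0, 0, 0, 0, -1, 0, 0, 0, 0, -1, 0, 0, 0, 0, -1, 0, 0, 0, 0, -1, 0, 0, -15, 0, -1, 0, 0, -40, 0, -1, 0, 0, -80, 0, -1, 0, 0, -125, 0, -1, 0, 0, -145, 0, -1, 0, 0, -145, 0, -1, 0, 0, -145, 0, -1, 0, 0, -145, 0]}}

```text
time_s: 7.1
tcp_pos: [0.5298, 0.3939, 0.3583]
ee_rot: [-3.14, -0.002, 3.037]
force: [0.7, -0.3, -0.1]
width: 0.0857
```

Run:
```python
from h import *; from cell import manip
go(manip.get_obs(),[.507,.212,.36],np.pi-.104)
```

```text
t 7.1 pos [0.5298 0.3939 0.3583] yaw 3.037 F [ 0.74 -0.35 -0.14] w 0.0857  shift mm [   3.7 -183.3   -1.5] spin -0.04
```

Emit:
{"method": "step_arm", "body": {"steps": [-1, 4, -45, 0, 0, -1, 4, -90, 0, 0, -1, 4, -135, 0, 0, -1, 4, -170, 0, 0, -1, 4, -183, 0, 0, -1, 4, -183, 0, 0, -1, 4, -183, 0, 0, -1, 4, -183, 0, 0]}}

```text
time_s: 7.9
tcp_pos: [0.507, 0.2135, 0.3593]
ee_rot: [3.142, -0.0, 3.038]
force: [-1.4, -0.8, -0.0]
width: 0.0854
```

Run:
```python
from h import *; from cell import manip
o=manip.get_obs(); go(o,[.507,.212,.215],np.pi-.104)
c=manip.capture("wrist"); im=c["img"][:,:,::-1].copy()
for x,y,a in ((.507,.212,-.104),(.53,.394,-.105)):
    R=np.array([[np.cos(a),-np.sin(a)],[np.sin(a),np.cos(a)]])
    P=np.c_[np.array([[.055,.027],[.055,-.027],[-.055,-.027],[-.055,.027]])@R.T+[x,y],np.full(4,.095)]
    cv2.polylines(im,[proj(c,P,o).round().astype(int)],True,(0,0,255),1)
cv2.imwrite("pics/w2.png",im)
```

```text
t 7.9 pos [0.507  0.2135 0.3593] yaw 3.038 F [-1.41 -0.84 -0.02] w 0.0854  shift mm [ -0.2  -1.5 144.3] spin 0.02
```

View pics/w2.png

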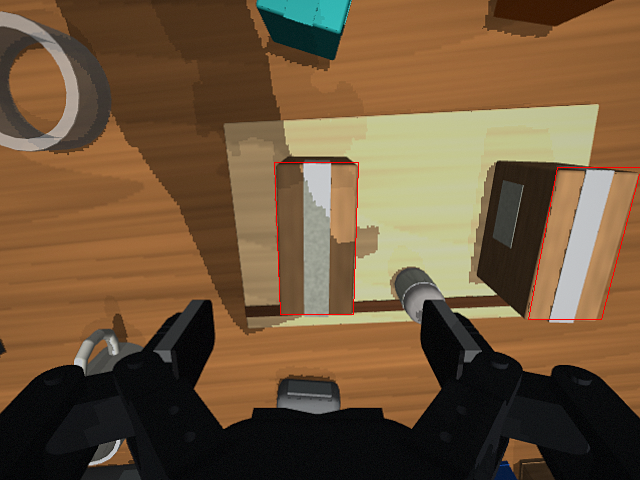

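The right carton's top at (277–357, 163–315) matches the overlay, and the left carton stands upright in its place. Next I grip and lift the right one.

Emit:
{"method": "step_arm", "body": {"steps": [-1, 0, -1, 40, 0, -1, 0, -1, 80, 0, -1, 0, -1, 115, 0, -1, 0, -1, 135, 0, -1, 0, -1, 144, 0, -1, 0, -1, 144, 0, -1, 0, -1, 144, 0, 0.2, 0, -1, 144, 0, 1, 0, -1, 144, 0, 1, 0, -1, 144, 0, 1, 0, -1, 144, 0, 1, 0, -1, 144, 0, 1, 0, -1, 144, 0, 1, 0, -1, 144, 0, 1, 0, -1, 144, 0]}}

```text
time_s: 9.45
tcp_pos: [0.5071, 0.2116, 0.2167]
ee_rot: [3.141, 0.002, 3.037]
force: [-1.0, -0.2, 9.2]
width: 0.053
```

Emit:
{"method": "step_arm", "body": {"steps": [1, 0, 0, -10, 0, 1, 0, 0, -25, 0, 1, 0, 0, -40, 0, 1, 0, 0, -55, 0, 1, 0, 0, -70, 0, 1, 0, 0, -75, 0, 1, 0, 0, -75, 0, 1, 0, 0, -75, 0, 1, 0, 0, -75, 0, 1, 0, 0, -75, 0, 1, 0, 0, -75, 0, 1, 0, 0, -75, 0, 1, 0, 0, -75, 0]}}

```text
time_s: 10.75
tcp_pos: [0.5068, 0.2114, 0.2906]
ee_rot: [-3.142, -0.0, 3.037]
force: [-0.2, -0.4, -2.8]
width: 0.0533
```

The right carton reads about 2.7 N and the left read about 7.2 N, so the left is the heavier. I set the right one back.

Emit:
{"method": "step_arm", "body": {"steps": [1, 0, 0, 20, 0, 1, 0, 0, 40, 0, 1, 0, 0, 55, 0, 1, 0, 0, 65, 0, 1, 0, 0, 70, 0, 1, 0, 0, 73, 0, 1, 0, 0, 74, 0, 1, 0, 0, 74.5, 0, 1, 0, 0, 75, 0, 1, 0, 0, 75, 0, 1, 0, 0, 75, 0]}}

```text
time_s: 11.85
tcp_pos: [0.5068, 0.2114, 0.2167]
ee_rot: [3.141, 0.001, 3.037]
force: [-5.5, -2.3, 9.0]
width: 0.0534
```

Emit:
{"method": "step_arm", "body": {"steps": [0.2, 0, 0, 0, 0, -0.2, 0, 0, 0, 0, -0.6, 0, 0, 0, 0, -1, 0, 0, 0, 0, -1, 0, 0, 0, 0, -1, 0, 0, 0, 0, -1, 0, 0, -15, 0, -1, 0, 0, -40, 0, -1, 0, 0, -80, 0, -1, 0, 0, -125, 0, -1, 0, 0, -145, 0, -1, 0, 0, -145, 0, -1, 0, 0, -145, 0, -1, 0, 0, -145, 0]}}

```text
time_s: 13.25
tcp_pos: [0.5065, 0.2114, 0.3594]
ee_rot: [-3.141, -0.002, 3.037]
force: [-0.5, -0.8, -0.5]
width: 0.0856
```

Run:
```python
from h import *; from cell import manip
o=manip.get_obs();go(o,[.530,.3937,.36],np.pi-.105);go(o,[.530,.3937,.215],np.pi-.105)
```

```text
t 13.25 pos [0.5065 0.2114 0.3594] yaw 3.037 F [-0.5  -0.79 -0.45] w 0.0856  shift mm [ -4.3 183.8  -0.7] spin 0.02
t 13.25 pos [0.5065 0.2114 0.3594] yaw 3.037 F [-0.5  -0.79 -0.45] w 0.0856  shift mm [ -4.5 183.9 144.3] spin 0.02
```

Emit:
{"method": "step_arm", "body": {"steps": [-1, -4, 45, 0, 0, -1, -4, 90, 0, 0, -1, -4, 135, 0, 0, -1, -4, 170, 0, 0, -1, -4, 184, 0, 0, -1, -4, 184, 0, 0, -1, -4, 184, 0, 0, -1, -4, 184, 0, 0, -1, -4, 184, 0, 0]}}

```text
time_s: 14.15
tcp_pos: [0.5301, 0.3931, 0.3608]
ee_rot: [-3.141, -0.0, 3.036]
force: [0.4, -0.2, 0.8]
width: 0.0854
```

Emit:
{"method": "step_arm", "body": {"steps": [-1, 0, 0, 40, 0, -1, 0, 0, 80, 0, -1, 0, 0, 115, 0, -1, 0, 0, 135, 0, -1, 0, 0, 144, 0, -1, 0, 0, 144, 0, -1, 0, 0, 144, 0, 0.2, 0, 0, 144, 0, 1, 0, 0, 144, 0, 1, 0, 0, 144, 0, 1, 0, 0, 144, 0, 1, 0, 0, 144, 0, 1, 0, 0, 144, 0, 1, 0, 0, 144, 0, 1, 0, 0, 144, 0, 1, 0, 0, 144, 0]}}

```text
time_s: 15.75
tcp_pos: [0.5302, 0.3941, 0.218]
ee_rot: [3.141, 0.002, 3.037]
force: [-1.6, -1.8, 9.0]
width: 0.0536
```

Emit:
{"method": "step_arm", "body": {"steps": [1, 0, 0, -10, 0, 1, 0, 0, -30, 0, 1, 0, 0, -60, 0, 1, 0, 0, -90, 0, 1, 0, 0, -120, 0, 1, 0, 0, -145, 0, 1, 0, 0, -165, 0, 1, 0, 0, -170, 0, 1, 0, 0, -170, 0, 1, 0, 0, -170, 0, 1, 0, 0, -170, 0, 1, 0, 0, -170, 0]}}

```text
time_s: 16.95
tcp_pos: [0.5299, 0.3939, 0.3858]
ee_rot: [-3.141, -0.001, 3.037]
force: [0.9, 0.1, -6.7]
width: 0.0532
```

Run:
```python
from h import *; from cell import manip
o=manip.get_obs();go(o,[.537,-.352,.385],np.pi+.112)
c=manip.capture("top"); cv2.imwrite("pics/t2.png",cv2.resize(c["img"][215:335,370:530,::-1],None,fx=5,fy=5,interpolation=cv2.INTER_CUBIC))
```

```text
t 16.95 pos [0.5299 0.3939 0.3858] yaw 3.037 F [ 0.9   0.13 -6.69] w 0.0532  shift mm [ -85.  -741.1    1.3] spin -12.42
```

View pics/t2.png

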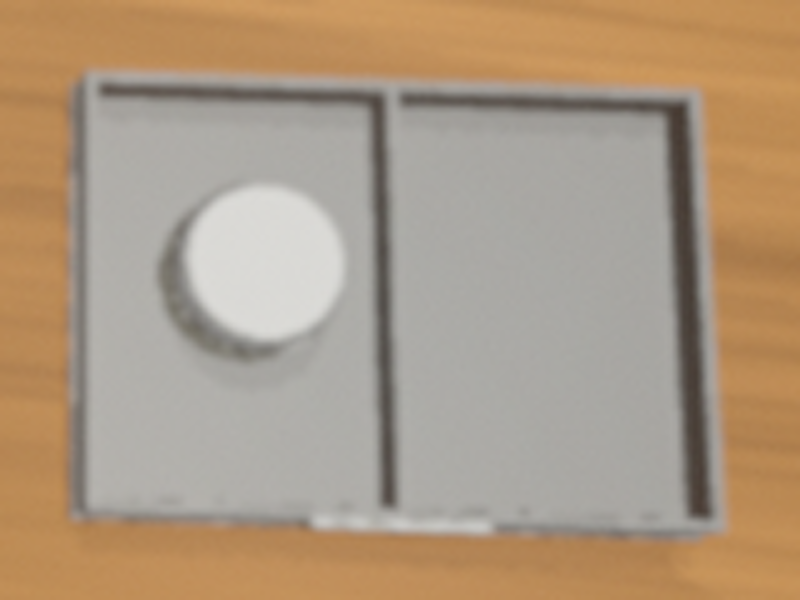

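The tray's outer rim corners in this crop are at (83,70), (703,90), (725,528) and (75,518). The free bay on the right is empty.

Run:
```python
from h import *; from cell import manip
c=manip.capture("top"); f=lambda l:(np.array(l,float)+.5)/5-.5+[370,215]
P=back(c,f([(83,70),(703,90),(725,528),(75,518)]),.045)[:,:2]; e=P[0]+P[3]-P[1]-P[2]; a=np.arctan2(e[1],e[0])-np.pi/2
print(P, np.linalg.norm(e)/2)
m=P.mean(0);y=np.array([-np.sin(a),np.cos(a)]);b=m-.07*y;print(m,a,b)
go(manip.get_obs(),[*b,.386],np.pi+a)
```

```text
[[ 0.62134364 -0.13224653]
 [ 0.6429493  -0.41398841]
 [ 0.44567122 -0.42805943]
 [ 0.41784769 -0.14496226]] 0.2834988527600643
[ 0.53195297 -0.27981416] 0.08728785596940569 [ 0.53805536 -0.34954766]
t 17.05 pos [0.53   0.394  0.3862] yaw 3.037 F [-0.78 -0.44 -6.97] w 0.0535  shift mm [-8.570e+01 -7.386e+02  4.000e-01] spin -11.0
```

Emit:
{"method": "step_arm", "body": {"steps": [1, -2, -15, 0, 0, 1, -5, -40, 0, -1, 1, -9, -75, 0, -1.5, 1, -13, -115, 0, -2, 1, -18, -155, 0, -2.5, 1, -23, -195, 0, -3, 1, -27, -235, 0, -3.5, 1, -32, -275, 0, -4, 1, -37, -315, 0, -4.5, 1, -41, -355, 0, -5, 1, -46, -395, 0, -5.5, 1, -51, -435, 0, -6, 1, -55, -475, 0, -6.5, 1, -60, -515, 0, -7, 1, -64, -555, 0, -7.5, 1, -69, -595, 0, -8, 1, -74, -635, 0, -8.5, 1, -79, -675, 0, -9.5, 1, -83, -710, 0, -10, 1, -86, -735, 0, -11]}}

```text
time_s: 19.05
tcp_pos: [0.5378, -0.3486, 0.3864]
ee_rot: [-3.141, -0.0, -3.055]
force: [0.4, 0.6, -7.8]
width: 0.0533
```

Emit:
{"method": "step_arm", "body": {"steps": [1, 0, 0, 0, 0, 1, 0, 0, 0, 0, 1, 0, 0, 0, 0]}}

```text
time_s: 19.35
tcp_pos: [0.5384, -0.3454, 0.3867]
ee_rot: [3.141, -0.0, -3.054]
force: [0.3, 0.0, -6.7]
width: 0.0535
```

Run:
```python
from h import *; from cell import manip
o=manip.get_obs();go(o,[.538,-.3496,.212],np.pi+.087)
c=manip.capture("wrist"); im=c["img"][:,:,::-1].copy()
a=.087;R=np.array([[np.cos(a),-np.sin(a)],[np.sin(a),np.cos(a)]])
P=np.c_[np.array([[.095,.0675],[.095,-.0675],[-.095,-.0675],[-.095,.0675]])@R.T+[.538,-.3496],np.full(4,.045)]
cv2.polylines(im,[proj(c,P,o).round().astype(int)],True,(0,0,255),1); cv2.imwrite("pics/w3.png",im)
```

```text
t 19.35 pos [ 0.5384 -0.3454  0.3867] yaw -3.054 F [ 0.35  0.03 -6.73] w 0.0535  shift mm [  0.8  -4.2 174.7] spin 0.03
```

View pics/w3.png

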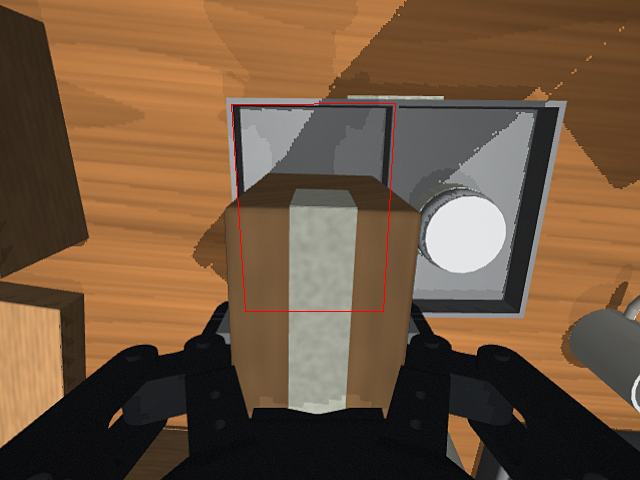

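The bay outline fits within about 2 mm, at (232–395, 103–311), and the carton is held straight above it. I shift 4 mm right and descend, with the last part slow.

Emit:
{"method": "step_arm", "body": {"steps": [1, 1, -4, 15, 0, 1, 1, -4, 40, 0, 1, 1, -4, 70, 0, 1, 1, -4, 100, 0, 1, 1, -4, 125, 0, 1, 1, -4, 145, 0, 1, 1, -4, 157, 0, 1, 1, -4, 165, 0, 1, 1, -4, 168, 0, 1, 1, -4, 170, 0, 1, 1, -4, 171, 0, 1, 1, -4, 171, 0, 1, 1, -4, 171, 0]}}

```text
time_s: 20.7
tcp_pos: [0.5381, -0.3501, 0.2161]
ee_rot: [-3.141, 0.0, -3.054]
force: [0.4, 0.7, -6.9]
width: 0.0534
```

Emit:
{"method": "step_arm", "body": {"steps": [1, 0, 0, 0.5, 0, 1, 0, 0, 1, 0, 1, 0, 0, 1.5, 0, 1, 0, 0, 2, 0, 1, 0, 0, 2, 0, 1, 0, 0, 2, 0]}}

```text
time_s: 21.3
tcp_pos: [0.5381, -0.35, 0.2137]
ee_rot: [3.142, 0.0, -3.054]
force: [-0.2, 0.1, -6.8]
width: 0.0535
```

Emit:
{"method": "step_arm", "body": {"steps": [1, 0, 0, 0.5, 0, 1, 0, 0, 1, 0, 1, 0, 0, 1.5, 0, 1, 0, 0, 1.5, 0, 1, 0, 0, 1.5, 0]}}

```text
time_s: 21.8
tcp_pos: [0.538, -0.35, 0.2129]
ee_rot: [-3.141, 0.001, -3.054]
force: [-3.2, 1.4, 5.5]
width: 0.0534
```

Force rose to +5.5 N, so the carton is on the floor. I release with a partial opening and rise.

Emit:
{"method": "step_arm", "body": {"steps": [0, 0, 0, 0, 0, -0.3, 0, 0, 0, 0, -0.6, 0, 0, 0, 0, -0.6, 0, 0, 0, 0, -0.6, 0, 0, 0, 0, -0.6, 0, 0, 0, 0]}}

```text
time_s: 22.4
tcp_pos: [0.5381, -0.3501, 0.2122]
ee_rot: [-3.141, 0.0, -3.054]
force: [-0.2, 0.8, 0.7]
width: 0.0681
```

Emit:
{"method": "step_arm", "body": {"steps": [-0.6, 0, 0, -10, 0, -0.6, 0, 0, -30, 0, -0.7, 0, 0, -60, 0, -1, 0, 0, -100, 0, -1, 0, 0, -140, 0, -1, 0, 0, -170, 0, -1, 0, 0, -180, 0, -1, 0, 0, -180, 0, -1, 0, 0, -180, 0, -1, 0, 0, -180, 0]}}

```text
time_s: 23.4
tcp_pos: [0.5379, -0.3499, 0.3907]
ee_rot: [3.14, -0.002, -3.054]
force: [0.3, 1.1, 0.0]
width: 0.0854
```

Run:
```python
from h import *; from cell import manip
o=manip.get_obs();go(o,[.538,-.3496,.212],np.pi+.087)
c=manip.capture("wrist"); im=c["img"][:,:,::-1].copy()
a=.087;R=np.array([[np.cos(a),-np.sin(a)],[np.sin(a),np.cos(a)]])
P=np.c_[np.array([[.055,.027],[.055,-.027],[-.055,-.027],[-.055,.027]])@R.T+[.538,-.3496],np.full(4,.09)]
cv2.polylines(im,[proj(c,P,o).round().astype(int)],True,(0,0,255),1)
s=manip.capture("side")["img"][120:390,180:500,::-1]; s=cv2.resize(s,(400,338))
out=np.zeros((338,850,3),np.uint8); out[:,:450]=cv2.resize(im,(450,338)); out[:,450:]=s; cv2.imwrite("pics/end.png",out[:,50:])
```

```text
t 23.4 pos [ 0.5379 -0.3499  0.3907] yaw -3.054 F [0.3  1.15 0.01] w 0.0854  shift mm [ -0.4   0.  178.7] spin 0.02
```

View pics/end.png

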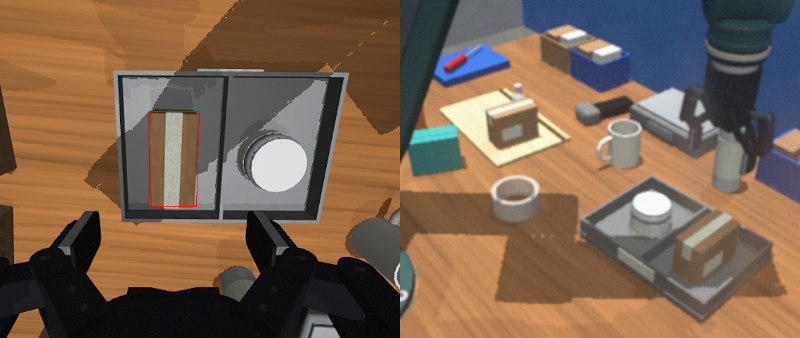

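The picture shows the carton upright and centred in the free bay at (150–198, 111–208). The light carton is upright on the board at (512,122), and the tin, mug, tape roll and glue are all standing. Handing in.

```bash
python3 -c "
from cell import manip
print(manip.job_done())"
```

```text
the job is handed in; nothing more can be done
None
```

I lifted the left carton about 74 mm and set it back, then did the same with the right one. The wrist force read about 7.2 N for the left and 2.7 N for the right, so I stood the left (heavier) carton in the tray's free bay. I handed the job in at about 23.5 s, well inside the 69 s limit.

- **Final pictures:** the heavy carton stands upright within a few millimetres of the bay centre, the light one stands upright on the board, and the bystanders in view look undisturbed.
- **Gripper:** it was open and about 18 cm above the carton, with the force reading near zero (about 1 N).
- **Disagreements:** none of the checks failed. The bay outline and my model of it differed by about 2 mm. The carton reached the tray floor about 1 mm lower than first commanded, so I went down in small steps until contact.

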